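# Pop open the chocolate wafer-cup box

## Task

The packer needs chocolate wafer cups: press down the round blue push latch of the box with the dark brown lid frame until it lets go, and let its sprung lid swing fully open by itself, without touching the lid. Leave the cream-lidded box shut and the loose stack of dark cups standing where it is.

Things in the scene. Friction and masses are not known exactly. Their poses are not given: they have to be found in the camera images.
- dark_latch_top (a point): Top centre of the chocolate box's blue push latch: round button, 36 mm across, top 82 mm above the table, 12 mm above the box's steel deck; 48 mm black collar 4 mm high. Pressed down it travels 7 mm (1.5 N to start, 5 N at the bottom), frees the lid at about 4 mm, springs back. Axes: z up, x from latch to lid, y along the lid's front edge. Deck spans x -30 to +50 mm, y +-95 mm
- dark_lid (a joint): Lid of the fixed chocolate box (220 deep, 190 wide, 70 mm high): brown frame, clear window over dark cups, 190 wide, 130 deep, top 77 mm above the table. Front edge 50 mm, rear hinge 180 mm behind the latch centre (its +x); the front edge rises and swings away from the latch. 0 = shut, 1.4 rad = fully open, held by its spring. Freed, it opens itself in about 1 s
- pale_lid (a joint): Lid of the other box, alike in size and latch but with a cream frame over pale cups; 0 = shut, 1.4 rad = fully open. The two boxes stand side by side, either one on the left
- cup_stack: Loose nested stack of six dark brown wafer cups, 44 mm across and 102 mm high, standing upright on the table beside the boxes, 60 g. Origin: centre of its underside, z up

How it is judged (in metres and radians):
On the way, in this order (a step that is already met when the one before it is completed fails the run):
1. the latch of the chocolate box is pressed in (distance of dark_latch_top from where it was at the start of the episode above 0.003 m), for 0.02 s.
2. its lid has swung open (value of joint dark_lid above 1.2 rad), for 0.2 s.
At the end, for the whole second after the job is handed in: The lid of the chocolate box stands open beyond 1.2 rad, the cream lid is shut (under 0.1 rad), and the cup stack is upright (within 0.2 rad) and within 30 mm of where it stood (value of joint dark_lid above 1.2 rad and value of joint pale_lid below 0.1 rad and angle between cup_stack's own z axis and vertical below 0.2 rad and distance of cup_stack from where it was at the start of the episode below 0.03 m); the robot touches nothing.
It fails at once if the robot touches the brown lid (over 1 N) (contact force between dark_lid and the arm above 1 N or contact force between dark_lid and the fingers above 1 N).
It fails at once if the cream-lidded box is opened (value of joint pale_lid above 0.1 rad).
It fails at once if the cup stack is pushed away or knocked over (distance of cup_stack from where it was at the start of the episode above 0.03 m or angle between cup_stack's own z axis and vertical above 0.2 rad).
It also fails if it takes over 32 s, if anything falls off the work surface, if the arm or the gripper's body presses on something with over 40 N, if the wrist force passes 120 N, or if a joint passes its speed limit or range.

## Robot

A 6-joint arm with a two-finger parallel gripper is mounted at the origin on the work surface. World frame = base frame: x ahead of the robot, y to its left, z up, the work surface at z = 0. Lengths are in mm, angles in rad, forces in N, time in s.
With the tool pointing down it reaches from about 350 to 950 mm from the base axis. Payload 17.4 kg.
Tool frame: the origin (TCP) lies at the centre of the arm's flange, where the gripper is bolted on; the fingertips stand 186 mm ahead of it and the grasp point (between the pads) lies 167 mm ahead of it (manip.tcp_to_tips is the distance from the TCP to the fingertips, in mm); z points along the fingers, y is the line along which they close (so a half turn about z gives the same grasp; the last joint's range is limited). The gripper opens to 93 mm and grips with 3 to 60 N. Pads are 15 mm wide; open, the fingers measure 128 mm over their backs; the gripper's body (75 mm by 188 mm) begins 65 mm behind the grasp point.
Start: joints at [-1.383, 0.116, 1.442, -0, 1.584, -0.038], TCP at [151.113, -657.875, 404.746] pointing down, gripper open.
Joint ranges: [-2.83, 2.83], [-0.83, 2.19], [0.07, 2.5], [-1.14, 4.28], [0.01, 3], [-2.97, 2.97]. Speed limits (rad/s): [1.89, 1.89, 2.22, 3.14, 3.14, 3.14].

## Interface

Orientations are given as [roll, pitch, yaw] about the fixed x, y, z axes, in that order (R = Rz(yaw) Ry(pitch) Rx(roll)).
In Python, from plant import manip, eyes gives the robot as it stands (manip), with the cameras (eyes).
- The arm moves only by the tool jog_arm, called after ">>>" as a command line: name --argument value ..., lists and objects as JSON in quotes. Schema: {"type":"object","properties":{"motion":{"type":"object","properties":{"steps":{"type":"array","items":{"type":"array","items":{"type":"number"},"minItems":6,"maxItems":6},"minItems":1,"maxItems":10}},"additionalProperties":false,"required":["steps"]},"jaw":{"type":"number"},"only":{"type":"string"},"quiet":{"type":"boolean"},"lines":{"type":"string"}},"required":["motion"],"additionalProperties":false}. motion is an object whose key "steps" holds a list of rows, 1 to 10 of them, each of 6 numbers: dx, dy, dz in normalised numbers (1 is 500 mm), then a rotation vector rx, ry, rz in fractions of the full range, 1 being 4 rad; each row is the pose to reach, as a shift and turn from the pose commanded when the call began, along the tool's axes at that moment; what a row does not reach only later rows make up. A row lasts 1/10 s, in which the tool goes at most 50 mm and 0.15 rad, less where a joint would pass 70% of its speed; a pose out of reach is approached as far as the arm can. jaw is the opening from 0.0 (shut) to 1.0 (fully open), set as the call begins (left out keeps the last). The fingers move at their own pace and stop on an object; the grip force is fixed at half the most. Time passes only in rows, so rows that do not move let the fingers close. The tool returns the time, the measured TCP pose, the force, the opening and the grip force at its end. only (a regular expression) keeps the lines of the reply that match it, lines (a string "A,B") keeps lines A to B, and quiet returns only ok. A shift or turn number past 1, either way, is cut back to 1. Input that does not fit is refused with a message, and nothing moves.
- manip.read_state(): the state, without advancing time (a new reading comes with each control period).
- eyes.snapshot(name): name is "side" or "top" or "wrist"; returns the picture (420x560x3 uint8, red, green, blue); there is no depth.
- eyes.camera_info(name): a dict with "mtx" (3x3 intrinsics, pixels), "pose" (4x4, takes a point from camera to world coordinates). Camera axes: x right, y down, z forward; pixel columns grow to the right and rows downward; lengths in mm; the calibration is good to about 2 mm. A picture is of the moment at which its call begins: read the wrist's pose just before it. camera_info takes no time and is no camera call; for the wrist camera it gives the pose at the moment of the call.
- manip.job_done(): hands the job in; it is judged then, once.
The state is a dict: "time": time; "joints": joint angles; "qvel": joint speeds; "tau": joint torques, N m; "tcp_pos": TCP position; "orientation": TCP orientation; "force": force on the tool from outside, world axes, zero at the start; "wrist_torque": the same for the moment, N m; "opening": opening from 0.0 (shut) to 1.0 (fully open); "finger_force": force on a finger pad.
Only numpy, scipy, OpenCV 4.12 (cv2) and the standard library are available. Lean on these libraries where they do the work, as an engineer would, in place of code of your own. Each camera call takes 0.05 s, during which the arm holds its last target. There are 200 camera calls.

## Working session

There is one attempt and no reset: what is moved stays moved. The work goes in short steps, Python scripts to look and compute and a tool call to move; the robot and the scene stay as the last step left them, time stands still between calls to the robot, and variables do not carry over. Pictures are saved under pics/ and viewed, at most 10 in all, crops included, and the job is handed in when it is done.

```bash
ls; mkdir -p pics
```

Run:
```python
from plant import manip, eyes
import cv2,numpy as np
s=manip.read_state();print(s['time'],s['tcp_pos'],s['orientation'],s['opening'],manip.tcp_to_tips)
for n in("top","side"):
    im=eyes.snapshot(n);cv2.imwrite(f"pics/{n}0.png",im[:,:,::-1])
    c=eyes.camera_info(n);print(n,np.round(c['mtx'],1).tolist(),np.round(c['pose'],3).tolist())
```

```text
pics
plant.py
0.0 [ 151.10003555 -657.88516839  403.99350173] [-3.14038071e+00  4.66447877e-06  2.25776233e-01] 0.9981937126480629 186.1
top [[458.2, 0.0, 282.5], [0.0, 458.2, 214.1], [0.0, 0.0, 1.0]] [[0.014, -0.985, 0.173, 429.561], [-1.0, -0.017, -0.015, -106.076], [0.018, -0.173, -0.985, 1120.35], [0.0, 0.0, 0.0, 1.0]]
side [[406.5, 0.0, 276.0], [0.0, 406.5, 207.9], [0.0, 0.0, 1.0]] [[0.83, -0.368, 0.418, 247.263], [-0.557, -0.562, 0.612, -623.317], [0.009, -0.741, -0.672, 645.465], [0.0, 0.0, 0.0, 1.0]]
```

View pics/top0.png

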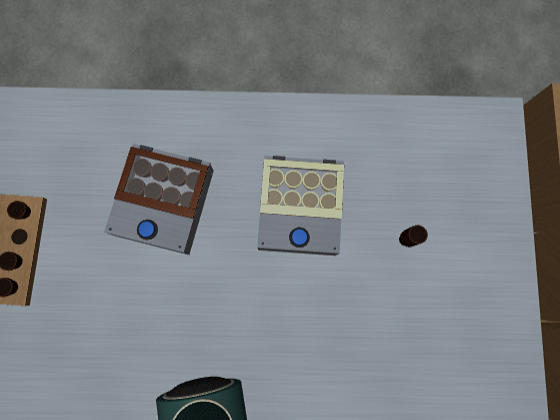

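View pics/side0.png

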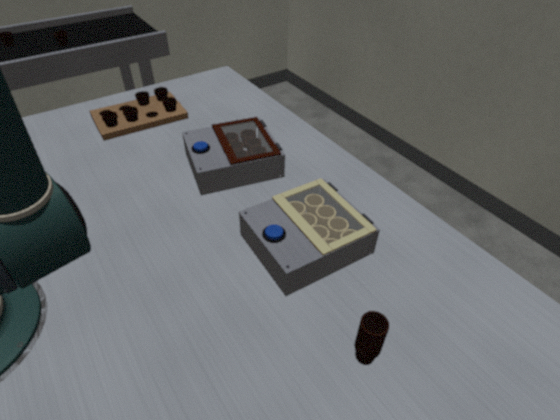

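The top view shows the brown-lidded box on the left with its latch near (147,229). The cream latch is near (300,237) and the cup stack near (413,236). In the side view the brown box's latch is near (201,147) and the cream box's near (274,233). Next I triangulate the latch from the two blue centroids.

Create h.py:
```python
import cv2,numpy as np
from plant import manip, eyes
def P(c):
    T=np.linalg.inv(c['pose']); return np.array(c['mtx'])@T[:3]
def tri(ca,a,cb,b):
    X=cv2.triangulatePoints(P(ca),P(cb),np.float64(a).reshape(2,1),np.float64(b).reshape(2,1))[:,0]; return X[:3]/X[3]
def onz(c,uv,z):
    d=np.array(c['pose'])[:3,:3]@np.linalg.inv(c['mtx'])@np.array([*uv,1.]); o=np.array(c['pose'])[:3,3]
    return o+d*(z-o[2])/d[2]
def blue(im):
    h=cv2.cvtColor(im,cv2.COLOR_RGB2HSV); m=cv2.inRange(h,(105,150,90),(125,255,255))
    n,l,st,ce=cv2.connectedComponentsWithStats(m)
    return [(ce[i].round(1).tolist(),st[i,2:].tolist()) for i in range(1,n) if st[i,4]>40]
```

Run:
```python
from h import *
t,s=[eyes.camera_info(n) for n in("top","side")]
it,is_=[cv2.imread(f"pics/{n}0.png")[:,:,::-1].copy() for n in("top","side")]
bt,bs=blue(it),blue(is_);print(bt,bs)
near=lambda B,p:min(B,key=lambda b:np.hypot(b[0][0]-p[0],b[0][1]-p[1]))[0]
for n,a,b in(("dark",(147,229),(201,147)),("pale",(300,237),(274,233))):
    a,b=near(bt,a),near(bs,b);X=tri(t,a,s,b)
    print(n,X.round(1),onz(t,a,80).round(1),onz(s,b,80).round(1))
print('stack',onz(t,(405,241),10),onz(s,(374,321),102))
# lid frame: brown mask
h=cv2.cvtColor(it,cv2.COLOR_RGB2HSV);m=cv2.inRange(h,(0,120,50),(14,255,200));m[:,:100]=0;m[:,230:]=0
r=cv2.minAreaRect(cv2.findNonZero(m));q=cv2.boxPoints(r);print(q.round(1).tolist())
W=np.array([onz(t,p,77) for p in q]);print(W.round(1).tolist(),np.linalg.norm(W-np.roll(W,1,0),axis=1))
```

```text
[([145.9, 228.6], [15, 16, 193]), ([299.0, 236.5], [15, 16, 193])] [([200.0, 145.3], [13, 8, 77]), ([273.6, 230.7], [18, 12, 170])]
dark [572.5 190.1  78.4] [573.3 189.3  80. ] [570.2 188.2  80. ]
pale [ 560.2 -159.9   78.8] [ 561.  -160.3   80. ] [ 558.3 -160.5   80. ]
stack [ 563.01036093 -423.61860029   10.        ] [ 567.29366992 -423.80340866  102.        ]
[[113.80000305175781, 197.6999969482422], [127.4000015258789, 144.89999389648438], [207.39999389648438, 165.39999389648438], [193.89999389648438, 218.1999969482422]]
[[644.5, 268.7, 77.0], [772.3, 246.8, 77.0], [725.9, 56.2, 77.0], [599.6, 81.9, 77.0]] [192.07974261 129.64877187 196.17057286 128.81883266]
```

Careful with the scale: shifts go in shares of 500 mm and turns go in shares of 4 rad. That gives: -367 mm is -0.734, 298 mm is 0.596.

>>> jog_arm --motion '{"steps":[[0.06, -0.074, 0, 0, 0, 0], [0.12, -0.146, 0, 0, 0, 0], [0.18, -0.22, 0, 0, 0, 0], [0.238, -0.294, 0, 0, 0, 0], [0.298, -0.368, 0, 0, 0, 0], [0.358, -0.44, 0, 0, 0, 0], [0.418, -0.514, 0, 0, 0, 0], [0.476, -0.588, 0, 0, 0, 0], [0.536, -0.66, 0, 0, 0, 0], [0.596, -0.734, 0, 0, 0, 0]]}' --jaw 0

```text
time: 1.1
tcp_pos: [359.6, -231.7, 404.7]
orientation: [3.141, -0.0, 0.225]
force: [1.4, -1.4, 0.2]
opening: 0.188
finger_force: 0.0
```

>>> jog_arm --motion '{"steps":[[0.06, -0.074, 0, 0, 0, 0.0125], [0.12, -0.146, 0, 0, 0, 0.025], [0.18, -0.22, 0, 0, 0, 0.0375], [0.238, -0.294, 0, 0, 0, 0.05], [0.298, -0.368, 0, 0, 0, 0.0625], [0.358, -0.44, 0, 0, 0, 0.075], [0.418, -0.514, 0, 0, 0, 0.0875], [0.476, -0.588, 0, 0, 0, 0.1], [0.536, -0.66, 0, 0, 0, 0.1138], [0.596, -0.732, 0, 0, 0, 0.1138]]}'

```text
time: 2.1
tcp_pos: [568.3, 192.1, 404.4]
orientation: [3.141, 0.0, -0.231]
force: [0.2, -1.3, 0.3]
opening: 0.004
finger_force: 0.0
```

>>> jog_arm --motion '{"steps":[[0, 0, 0, 0, 0, 0], [0, 0, 0, 0, 0, 0]]}' --quiet true

```text
ok
```

Run:
```python
from h import *
s=manip.read_state();print(s['tcp_pos'],s['orientation'])
w=eyes.camera_info("wrist");im=eyes.snapshot("wrist");cv2.imwrite("pics/w1.png",im[:,:,::-1])
B=blue(im);print(B)
t=eyes.camera_info("top")
for b,_ in B: print(onz(w,b,82).round(1),tri(t,(145.9,228.6),w,b).round(1))
```

```text
[568.02534281 190.65739307 403.85755951] [ 3.14065079e+00  1.34789568e-03 -2.27574996e-01]
[([279.1, 184.9], [39, 39, 1208])]
[573.2 189.   82. ] [573.1 189.   81.4]
```

View pics/w1.png

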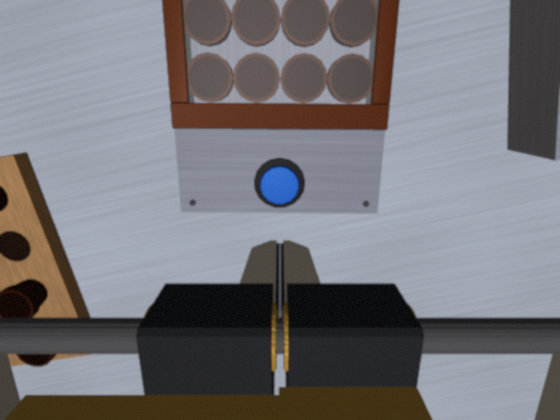

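The wrist view shows the blue latch at (279,185), with the brown lid's front edge level above it. The tool is therefore square to the box and about 5 mm short of the button centre, on the side away from the lid. Two of the cameras give the latch top at z ≈ 81 mm, against 82 mm in the text. I press straight down.

To row units: 142 mm is 0.284, 136 mm is 0.272.

>>> jog_arm --motion '{"steps":[[0, 0, 0.08, 0, 0, 0], [0, 0, 0.16, 0, 0, 0], [0, 0, 0.22, 0, 0, 0], [0, 0, 0.25, 0, 0, 0], [0, 0, 0.264, 0, 0, 0], [0, 0, 0.272, 0, 0, 0], [0, 0, 0.278, 0, 0, 0], [0, 0, 0.282, 0, 0, 0], [0, 0, 0.284, 0, 0, 0], [0, 0, 0.284, 0, 0, 0]]}'

```text
time: 3.35
tcp_pos: [568.1, 189.9, 263.4]
orientation: [-3.141, -0.001, -0.229]
force: [1.9, -2.2, 4.2]
opening: 0.004
finger_force: 1.9
```

Run:
```python
from h import *
s=manip.read_state();print(s['tcp_pos'],s['force'])
```

```text
[568.12247179 189.94328419 263.44286693] [ 1.90082338 -2.15033959  4.23909392]
```

To row units: 1.5 mm is 0.003, 1 mm is 0.002.

>>> jog_arm --motion '{"steps":[[0, 0, 0.002, 0, 0, 0], [0, 0, 0.003, 0, 0, 0], [0, 0, 0.003, 0, 0, 0], [0, 0, 0.003, 0, 0, 0]]}'

```text
time: 3.75
tcp_pos: [568.0, 190.0, 261.5]
orientation: [-3.141, -0.001, -0.229]
force: [3.4, -1.2, 5.1]
opening: 0.007
finger_force: 2.4
```

Run:
```python
from h import *
im=eyes.snapshot("side");cv2.imwrite("pics/s2.png",im[:,:,::-1])
```

```text
(no output)
```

View pics/s2.png

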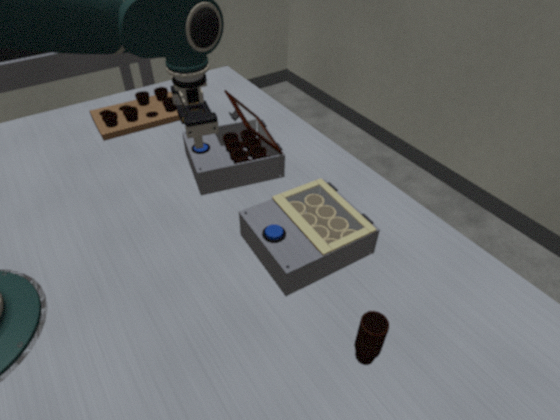

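The latch has let go: in the side view the brown lid is part-way up, with its front edge near (228,95). The cream lid is shut and the stack still stands near (372,337). I lift straight up, then back a little towards the base.

To row units: -150 mm is -0.3, -120 mm is -0.24.

>>> jog_arm --motion '{"steps":[[0, 0, -0.02, 0, 0, 0], [0, 0, -0.06, 0, 0, 0], [-0.02, 0, -0.12, 0, 0, 0], [-0.06, 0, -0.18, 0, 0, 0], [-0.1, 0, -0.24, 0, 0, 0], [-0.14, 0, -0.28, 0, 0, 0], [-0.16, 0, -0.3, 0, 0, 0], [-0.16, 0, -0.3, 0, 0, 0], [-0.16, 0, -0.3, 0, 0, 0], [-0.16, 0, -0.3, 0, 0, 0]]}'

```text
time: 4.8
tcp_pos: [490.5, 208.0, 409.7]
orientation: [3.14, 0.002, -0.229]
force: [0.2, 0.2, -0.4]
opening: 0.007
finger_force: 0.0
```

>>> jog_arm --motion '{"steps":[[0, 0, 0, 0, 0, 0], [0, 0, 0, 0, 0, 0], [0, 0, 0, 0, 0, 0], [0, 0, 0, 0, 0, 0], [0, 0, 0, 0, 0, 0], [0, 0, 0, 0, 0, 0], [0, 0, 0, 0, 0, 0], [0, 0, 0, 0, 0, 0]]}'

```text
time: 5.6
tcp_pos: [489.9, 208.1, 411.3]
orientation: [-3.142, -0.0, -0.229]
force: [-0.7, 0.4, -0.2]
opening: 0.003
finger_force: 0.0
```

Run:
```python
from h import *
im=eyes.snapshot("side");cv2.imwrite("pics/s3.png",im[:,:,::-1])
```

```text
(no output)
```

View pics/s3.png

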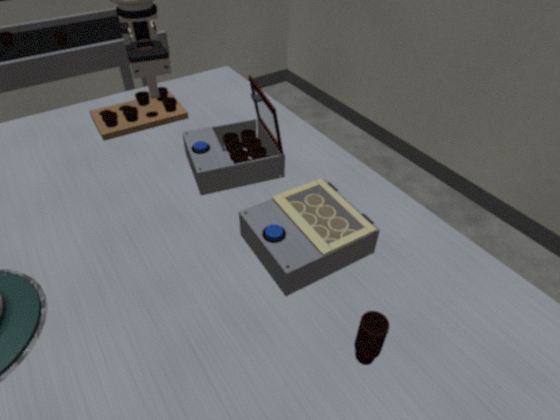

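The lid now stands nearly upright, with its top-left corner near (252,79). The cream lid is shut, the stack is unmoved and the robot is clear. Before handing in, I compare that corner with where the geometry puts it.

Run:
```python
from h import *
s=eyes.camera_info("side");a=-0.228
for th in(1.1,1.2,1.3,1.4):
    x,y,z=180-130*np.cos(th),95,75+130*np.sin(th)
    p=P(s)@[573+x*np.cos(a)-y*np.sin(a),189+x*np.sin(a)+y*np.cos(a),z,1];print(th,(p[:2]/p[2]).round(1))
```

```text
1.1 [234.2  79.5]
1.2 [238.5  76.9]
1.3 [243.1  74.6]
1.4 [247.8  72.9]
```

The corner's column (about 251) matches the fully open 1.4 rad best, so I hand in.

```bash
python3 -c "
from plant import manip, eyes
print(manip.job_done())"
```

```text
the job is handed in; nothing more can be done
None
```

The job is handed in: I pressed the chocolate box's latch and its lid swung open by itself, to about 1.4 rad in the side view; the cream box stayed shut and the cup stack still stands where it was.

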